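# Load the stamping press and run one stroke

### The arm

A 6-joint arm with a two-finger parallel gripper is mounted at the origin on the work surface. World frame = base frame: x ahead of the robot, y to its left, z up, the work surface at z = 0. Lengths are in m, angles in rad, forces in N, time in s.
With the tool pointing down it reaches from about 0.35 to 0.875 m from the base axis. Payload 15.5 kg.
Tool frame: the origin (TCP) lies midway between the tips of the shut fingers; the grasp point (between the pads) lies 19 mm behind it (ctrl.pinch_z is the distance from the TCP to the grasp point, in m); z points along the fingers, x is the direction in which the jaws open and shut, and the axes are right-handed (so a half turn about z gives the same grasp; the last joint's range is limited). The gripper opens to 85 mm and grips with 20 to 120 N. Pads are 22 mm wide; open, the fingers measure 114 mm over their backs; the gripper's body (76 mm by 85 mm) begins 54 mm behind the grasp point. The pads swing forward as they close: fully open they stand 13 mm farther back than shut.
Start: joints at [-0.096, 0.494, 1.345, -0, 1.302, -0.096], TCP at [0.625, 0, 0.231] pointing down, gripper open.
Joint ranges: [-2.91, 2.91], [-0.82, 2.16], [0.22, 2.67], [-1.22, 4.37], [0.12, 2.79], [-3.08, 3.08]. Speed limits (rad/s): [1.89, 1.89, 2.57, 3.01, 3.01, 3.01].

### API

Orientations are given as a unit quaternion [x, y, z, w].
In Python, from plant import ctrl gives the robot as it stands.
- The arm moves only by the tool servo_tool, never from a script. Its argument "deltas" is a list that holds one entry, the list of rows, each a list of 7 numbers: the opening in per cent of the stroke, from 0 (shut) to 100 (fully open), then the shift along the tool's x, y, z in cm, then the turn, a rotation vector about the tool's x, y, z in rad. In form: [[[grip, x, y, z, ax, ay, az], ...]]. A call has 1 to 12 rows; each row is the pose to reach, as a shift and turn from the pose measured when the call began, along the tool's axes at that moment; what a row does not reach only later rows make up. A row lasts 1/12 s, in which the tool goes at most 41.7 mm and 7.16 degrees, less where a joint would pass 70% of its speed; a pose out of reach is approached as far as the arm can. A call with a gripper value outside its range is refused whole. The fingers move at their own pace and stop on an object; "newtons" is the grip in N (left out, the last holds). Time passes only in rows, so rows that repeat a pose let the fingers close. It gives the time, the measured TCP pose, the force and the opening at its end, in the units of the state.
- ctrl.state(): the state, without advancing time (a new reading comes with each control period).
- ctrl.capture(name): name is "scene" or "side" or "wrist"; returns (picture, depth): 480x640x3 uint8, red, green, blue; 480x640 float32, m along the optical axis (not along the pixel's ray), 0 where there is no reading.
- ctrl.camera_params(name): a dict with "mtx" (3x3 intrinsics, pixels), "cam_to_world" (4x4, takes a point from camera to world coordinates); the wrist camera has in their place "T_tool_cam" (4x4, takes a point from camera to tool coordinates, whose origin is the TCP and whose axes are the tool frame's). Camera axes: x right, y up, looking along -z (the intrinsics and any distortion apply to the point x, -y, -z); pixel columns grow to the right and rows downward; lengths in m; the calibration is good to about 2 mm. A picture is of the moment at which its call begins: read the wrist's pose just before it. camera_params takes no time and is no camera call.
- ctrl.close_job(): hands the job in, once; it reports no verdict.
The state is a dict: "time": time; "qpos": joint angles; "joint_velocities": joint speeds; "tau": joint torques, N m; "eef_pos": TCP position; "orientation": TCP orientation; "force": force on the tool from outside, world axes, zero at the start; "torque": the same for the moment, N m; "finger_gap": finger opening in m.
Only numpy, scipy, OpenCV 4.12 (cv2) and the standard library are available. Lean on these libraries where they do the work, as an engineer would, in place of code of your own. Each camera call takes 0.05 s, during which the arm holds its last target.

### The job

Slide the leather-covered box lid along the press bed, under the ram, until it is fully home against the back stop. Then push the press's broad start button (the one inside the collar) fully down, keep it down for about a second so that the ram dwells on its stroke, and let it spring back up. Do not start the press before the lid is home, do not press the mushroom-shaped stop button beside it, do not tip the lid, and leave everything else on the bench where it is.

Things in the scene. Friction and masses are not known exactly. Their poses are not given: they have to be found in the camera images.
- press: Bench-top C-frame air press, grey, fixed. Origin: on the bench top below the ram's axis; +x is the way work slides in (away from the robot, to its left), z up. Flat steel bed, top 55 mm above the bench, from x = -140 (open front edge) to +95 mm, 160 wide (base 180). Column 110 wide, x = +115 to +195, 270 mm high. Nothing stands above the bed before x = -35 except the lid and guides.
- back_stop (a point): Middle of the front face of the press's back stop, an upright plate 100 mm wide and 20 high, at x = +95, 65 mm above the bench (press frame). Two side guides, 12 mm high, run along the bed from x = -30 to +90 with inner faces at y = -60 and +60 mm.
- overarm (a point): Lower front edge of the press's overarm (middle), at x = -35 mm in the press frame, 145 mm above the bench. The overarm is 90 mm wide and carries an air cylinder up to 252 mm above the bench.
- die (a point): Centre of the underside of the ram's die (66 mm square), over the press origin, 111 mm above the bench at rest. It follows the start button: 4 mm down for each mm of button, 32 mm in all (ending 2 mm above the lid), and back up with it.
- lid: Dark brown leather-covered box lid, rigid, 190 long (x) x 110 wide (y) x 22 mm high, 0.28 to 0.56 kg, loose. Lower 16 mm: square-sided slab. Origin: centre of its underside. Starts flat on the bed, about along the press x, front end between the guides (5 mm play a side), 45 to 90 mm short of home. Home, its origin is at x = 0, y = 0, z = 55 mm and its rear face at x = -95 in the press frame.
- start_top (a point): Centre of the flat top of the start button: black round cap 52 mm across inside a fixed grey round collar (72 inner, 82 mm outer diameter) whose rim is flush with the cap at rest, 82 mm above the bench. It is on the control station, a grey box 110 x 180 x 62 mm fixed to the bench at the robot's right. It is pushed straight down; the point moves with the cap.
- start_button (a joint): Travel of the start button, m: 0 = up, 0.008 = fully down (a hard stop). Spring: starts to move at about 2 N, about 6 N fully down; springs back up by itself when let go.
- stop_top (a point): Centre of the top of the stop button on the same station: black mushroom head 38 mm across on a thinner neck, no collar, top 94 mm above the bench, 93 mm from the start button, on the station's end farther to the robot's right. Not to be pressed.
- stop_button (a joint): Travel of the stop button, m: 0 = up, 0.006 = fully down. It must stay up.
- stamp_block: Wooden block 72 x 145 x 45 mm with fifteen upright steel stamps, 115 mm high in all, fixed to the bench at the robot's right, either nearer or farther than the control station. Origin: centre of its underside.
- hex_box: Tan hexagonal leather box, 158 mm across corners, 59 mm high, loose; leave alone. Origin: centre of its underside.
- casket: Tan half-round leather casket 90 x 150 x 90 mm, loose; leave alone. Origin: centre of its underside.
- hammer: Hammer 240 mm long lying on the bench, wooden handle, loose; leave alone. Origin: at its underside, about mid-length.
- dye_jar: Amber glass jar 64 mm across, 75 mm high, loose; leave alone. Origin: centre of its underside.
- rivet_bowl: Copper bowl 100 mm across, 45 mm high, loose; leave alone. Origin: centre of its underside.
- oil_bottle: White plastic bottle 60 mm across, 150 mm high, loose; leave alone. Origin: centre of its underside.
- brush: Brush 170 mm long, lying, loose; leave alone. Origin: at its underside, about mid-length.
Things that resemble listed ones, but are neither listed nor needed, are in the scene too. What is shaped like the lid but white is not meant.

How it is judged:
On the way, in this order (a step that is already met when the one before it is completed fails the run):
1. the lid lies flat and still, fully home against the back stop (within 8 mm), between the guides (x of lid in the frame of press above -0.008 m and y of lid in the frame of press between -0.008 and 0.008 m and z of lid in the frame of press between 0.05 and 0.06 m and angle between lid's own z axis and vertical below 0.06 rad and angle between the x axis of lid and the x axis of press, either way round below 0.12 rad and linear speed of lid below 0.02 m/s), for 0.2 s.
2. with the lid home, the start button is pushed fully down (at least 6.8 of its 8 mm) and kept there for half a second (x of lid in the frame of press above -0.008 m and y of lid in the frame of press between -0.008 and 0.008 m and z of lid in the frame of press between 0.05 and 0.06 m and angle between lid's own z axis and vertical below 0.06 rad and angle between the x axis of lid and the x axis of press, either way round below 0.12 rad and value of joint start_button above 0.0068 m), for 0.5 s.
At the end, for the whole second after the job is handed in: The lid lies flat and at rest on the press bed, fully home: its origin within 8 mm of the home place along the press's x and y. The start button is back up (within 1.5 mm), the stop button is up (all of step 1 and value of joint each of start_button, stop_button below 0.0015 m); the robot touches nothing.
It fails at once if the start button is pushed (more than 3 mm) while the lid is not home (more than 10 mm from it) (value of joint start_button above 0.003 m and x of lid in the frame of press below -0.01 m).
It fails at once if the stop button is pressed (more than 2 mm) (value of joint stop_button above 0.002 m).
It fails at once if the lid is tipped by more than 0.3 rad (angle between lid's own z axis and vertical above 0.3 rad).
It fails at once if another thing on the bench is moved by more than 30 mm (distance of any of hex_box, casket, hammer, dye_jar, rivet_bowl, oil_bottle, brush from where it was at the start of the episode above 0.03 m).
It also fails if it takes over 48 s, if anything falls off the work surface, if the arm or the gripper's body presses on something with over 40 N, if the wrist force passes 120 N, or if a joint passes its speed limit or range.

## Working session

There is one attempt and no reset: what is moved stays moved. The work goes in short steps, Python scripts to look and compute and a tool call to move; the robot and the scene stay as the last step left them, time stands still between calls to the robot, and variables do not carry over. Pictures are saved under pics/ and viewed, and the job is handed in when it is done.

Besides the shell and the picture viewer there is one more tool, called after "Request:" as a command line: name --argument value ..., lists and objects as JSON in quotes. servo_tool: Moves the arm, as the interface text tells. Its arguments: {"type":"object","properties":{"deltas":{"type":"array"},"newtons":{"type":"number"}},"required":["deltas"]}

```bash
mkdir -p pics
python3 - <<'E'
from plant import ctrl
import cv2,numpy as np
s=ctrl.state();print(s)
for n in ("scene","side"):
    p,d=ctrl.capture(n);cv2.imwrite(f"pics/{n}0.png",p[:,:,::-1]);np.savez(f"{n}0.npz",p=p,d=d)
    c=ctrl.camera_params(n);print(n,c)
E
```

```text
{'time': 0.0, 'qpos': array([-9.54861531e-02,  4.94191504e-01,  1.34611947e+00, -7.61837385e-06,
        1.30250206e+00, -9.55321071e-02]), 'joint_velocities': array([-0.00111013, -0.00154501,  0.00012398,  0.00078183, -0.00093543,
       -0.00059961]), 'tau': array([-2.68344644e-03, -8.82162237e+01, -3.83866239e+01, -4.40739132e-04,
        1.02696815e-02,  1.38197843e-04]), 'eef_pos': array([6.24645381e-01, 4.33451501e-05, 2.30699030e-01]), 'orientation': array([ 9.99999814e-01,  2.39890214e-05, -6.07762709e-04, -5.45349276e-05]), 'force': array([-0.58724939,  0.07270036, -0.9886187 ]), 'torque': array([0.0197135 , 0.00900074, 0.02779952]), 'finger_gap': 0.0854772385468039}
scene {'mtx': array([[586.18467353,   0.        , 327.99449734],
       [  0.        , 586.18467353, 240.71660835],
       [  0.        ,   0.        ,   1.        ]]), 'cam_to_world': array([[ 0.79875145, -0.4147318 ,  0.43588261,  1.17214842],
       [ 0.6015077 ,  0.5340881 , -0.59408618, -0.98967079],
       [ 0.01358671,  0.73671395,  0.67606801,  1.19836879],
       [ 0.        ,  0.        ,  0.        ,  1.        ]])}
side {'mtx': array([[579.19289056,   0.        , 322.60848195],
       [  0.        , 579.19289056, 245.33546345],
       [  0.        ,   0.        ,   1.        ]]), 'cam_to_world': array([[ 0.68191495,  0.57248845, -0.45524606, -0.22459193],
       [-0.73140425,  0.53908208, -0.41765816, -0.70263617],
       [ 0.00631052,  0.61777624,  0.78632861,  1.33111287],
       [ 0.        ,  0.        ,  0.        ,  1.        ]])}
```

View pics/scene0.png

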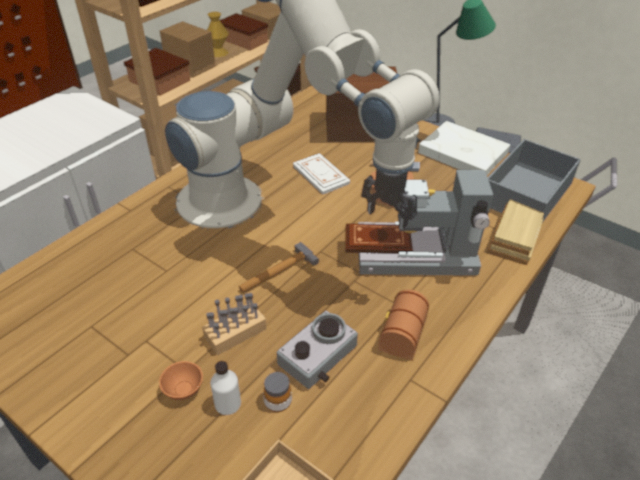

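View pics/side0.png

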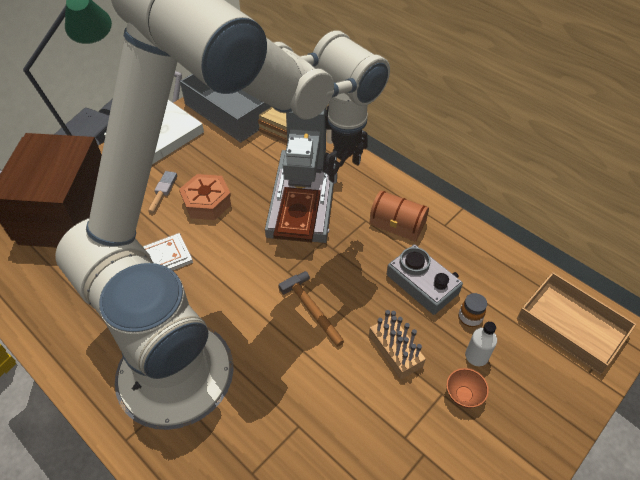

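The scene view shows the lid at about (380,238), the press column at (468,230), the start button at (329,326) and the stop button at (303,350). In the side view the lid is at about (298,212), start at (414,260) and stop at (440,282).

```bash
cat > h.py <<'E'
import numpy as np,cv2
from plant import ctrl
def cloud(name,d,c=None):
    c=c or ctrl.camera_params(name)
    K=c["mtx"];v,u=np.mgrid[0:480,0:640]
    x=(u-K[0,2])/K[0,0]*d;y=(v-K[1,2])/K[1,1]*d
    P=np.stack([x,-y,-d],-1);T=c["cam_to_world"]
    W=P@T[:3,:3].T+T[:3,3];W[d<=0]=np.nan
    return W
E
python3 - <<'E'
from h import *
for n,pts,box in (("scene",[(380,238),(329,326),(303,350),(365,265),(475,268),(427,240)],(330,500,150,290)),("side",[(298,212),(414,260),(440,282),(270,230),(325,235),(300,190)],(250,350,120,260))):
    z=np.load(n+"0.npz");W=cloud(n,z["d"])
    np.save(n+"W.npy",W)
    for u,v in pts: print(n,u,v,W[v,u].round(4))
    a,b,c,d=box
    im=z["p"][c:d,a:b,::-1]
    cv2.imwrite(f"pics/{n}crop.png",cv2.resize(im,None,fx=4,fy=4,interpolation=cv2.INTER_CUBIC))
    # station: top points z~62
    if n=="scene": R=(270,260+110,300,400)
    else: R=(380,470,235,315)
    cr=z["p"][R[2]:R[3],R[0]:R[1],::-1]
    cv2.imwrite(f"pics/{n}stn.png",cv2.resize(cr,None,fx=5,fy=5,interpolation=cv2.INTER_CUBIC))
E
```

```text
scene 380 238 [0.559  0.0963 0.0765]
scene 329 326 [ 0.6399 -0.2537  0.0843]
scene 303 350 [ 0.639 -0.353  0.093]
scene 365 265 [0.5693 0.0088 0.0431]
scene 475 268 [0.816  0.1961 0.0342]
scene 427 240 [0.6614 0.19   0.0584]
side 298 212 [0.5417 0.098  0.0778]
side 414 260 [ 0.63   -0.2529  0.0829]
side 440 282 [ 0.612  -0.3494  0.0937]
side 270 230 [0.4567 0.1287 0.0458]
side 325 235 [0.555  0.0037 0.0404]
side 300 190 [0.6112 0.1581 0.0729]
```

Run:
```python
from h import *
import cv2
for n in("scene","side"):
    z=np.load(n+"0.npz");W=np.load(n+"W.npy");hsv=cv2.cvtColor(z["p"],cv2.COLOR_RGB2HSV)
    reg=np.zeros((480,640),bool)
    if n=="scene":reg[210:265,335:450]=1
    else:reg[170:250,260:335]=1
    H=hsv.astype(int)
    m=reg&(H[...,1]>120)&(W[...,2]>.065)&(W[...,2]<.085)
    P=W[m];print(n,"lid",len(P),P.min(0).round(3),P.max(0).round(3))
    r=cv2.minAreaRect((P[:,:2]*1000).astype(np.float32));print(r)
    # bed
    m=reg&(W[...,2]>.050)&(W[...,2]<.060);P=W[m];print("bed",len(P),np.median(P,0));print(cv2.minAreaRect((P[:,:2]*1000).astype(np.float32)))
    reg[:]=0
    if n=="scene":reg[290:390,270:370]=1
    else:reg[235:315,380:470]=1
    for lo,hi in((.054,.070),(.076,.087),(.089,.10)):
        m=reg&(W[...,2]>lo)&(W[...,2]<hi);P=W[m]
        if len(P)<5: print(lo,len(P));continue
        q=(P[:,:2]*1000).astype(np.float32)
        print(lo,len(P),"zmed",np.median(P[:,2]).round(4),cv2.minAreaRect(q),cv2.minEnclosingCircle(q))
```

```text
scene lid 1570 [0.44  0.004 0.065] [0.651 0.17  0.085]
((545.5103149414062, 102.46639251708984), (185.08822631835938, 122.76739501953125), 36.03885269165039)
bed 1250 [0.64624335 0.15153194 0.05536179]
((592.1864013671875, 133.11441040039062), (295.1275939941406, 179.5849609375), 35.73457717895508)
0.054 1807 zmed 0.0622 ((630.5756225585938, -327.7530517578125), (248.97964477539062, 110.98859405517578), 85.01007843017578) ((632.9102172851562, -325.24896240234375), 129.26272583007812)
0.076 670 zmed 0.0808 ((644.9200439453125, -340.92742919921875), (82.00419616699219, 259.28375244140625), 5.311049461364746) ((633.9547119140625, -341.94677734375), 129.76292419433594)
0.089 137 zmed 0.0929 ((628.70947265625, -347.07769775390625), (33.787010192871094, 33.3070068359375), 44.59021759033203) ((629.046875, -346.9092712402344), 18.997669219970703)
side lid 1840 [0.439 0.006 0.065] [0.649 0.197 0.085]
((545.080322265625, 102.7242431640625), (197.574951171875, 109.49410247802734), 34.76009750366211)
bed 872 [0.59114042 0.13984385 0.05515138]
((581.4276123046875, 131.3314208984375), (286.21319580078125, 171.63377380371094), 37.88795471191406)
0.054 1471 zmed 0.0618 ((626.5936889648438, -326.69512939453125), (249.35841369628906, 115.04306030273438), 85.37257385253906) ((629.45703125, -322.5599365234375), 129.68409729003906)
0.076 465 zmed 0.0816 ((604.3782348632812, -336.0347900390625), (226.22796630859375, 186.94065856933594), 33.57853698730469) ((585.7942504882812, -320.4393005371094), 127.35145568847656)
0.089 126 zmed 0.0925 ((550.5386962890625, -334.47601318359375), (177.1953887939453, 104.38090515136719), 19.69192886352539) ((547.7018432617188, -323.9847717285156), 96.99260711669922)
```

View pics/scenecrop.png

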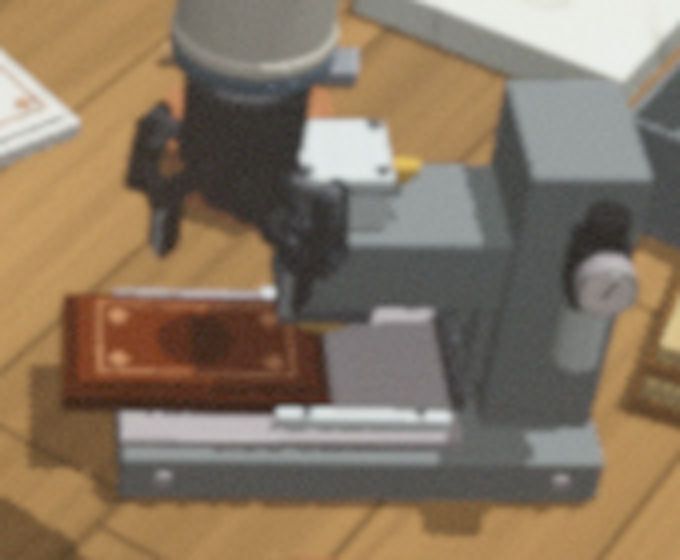

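View pics/sidecrop.png

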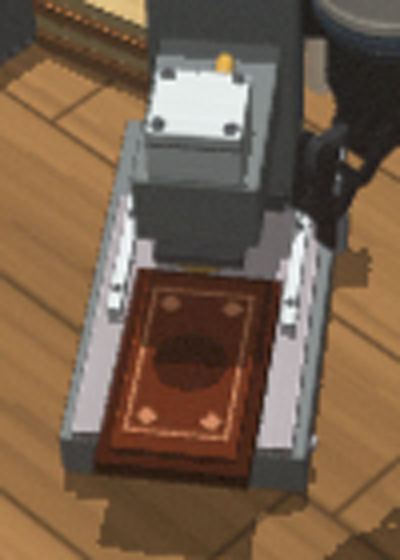

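View pics/scenestn.png

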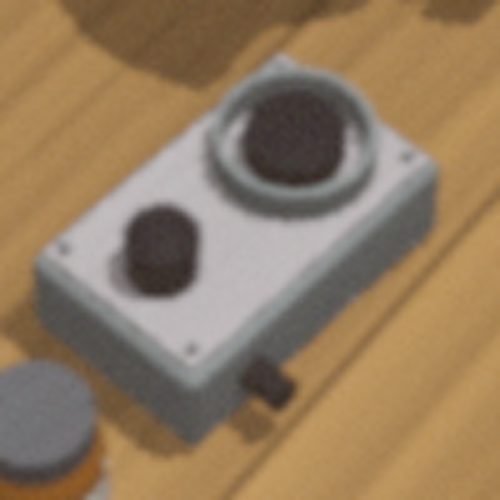

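The lid is dark brown, clear of the white one, with its rear overhanging the bed front. The start button (290,135 in the crop) is inside its collar, and the mushroom stop is at (160,245). Next I fit the press frame.

Run:
```python
from h import *
print(ctrl.camera_params("wrist")["T_tool_cam"].round(3))
for n in("scene","side"):
    W=np.load(n+"W.npy");z=np.load(n+"0.npz");H=cv2.cvtColor(z["p"],cv2.COLOR_RGB2HSV).astype(int)
    reg=np.zeros((480,640),bool)
    if n=="scene":
        reg[262:276,362:475]=1
        P=W[reg&(W[...,2]>.01)&(W[...,2]<.045)][:,:2]
    else:
        reg[120:260,262:345]=1
        P=None
    if P is not None:
        for i in range(3):
            c=np.median(P,0);vx,vy,x0,y0=cv2.fitLine(P.astype(np.float32),cv2.DIST_HUBER,0,.001,.001).ravel()
            r=(P-[x0,y0])@[-vy,vx];P=P[abs(r)<.004]
        yaw=np.arctan2(vy,vx);print("yaw side face",np.degrees(yaw),len(P),r.std(),x0,y0)
        if vx<0:yaw+=np.pi
    for yw in (np.radians(35.0),):
      pass
    c,s=np.cos(yaw),np.sin(yaw)
    X=W[...,0]*c+W[...,1]*s;Y=-W[...,0]*s+W[...,1]*c
    big=np.zeros((480,640),bool)
    big[(slice(160,280),slice(340,495)) if n=="scene" else (slice(110,260),slice(255,350))]=1
    sat=H[...,1]
    def ext(nm,m):
        m=m&big
        if m.sum()<5:print(nm,m.sum());return
        print(n,nm,m.sum(),"X",np.percentile(X[m],[0,1,5,50,95,99,100]).round(3),"Y",np.percentile(Y[m],[0,1,5,50,95,99,100]).round(3))
    zz=W[...,2]
    ext("bed",(abs(zz-.055)<.003)&(sat<60))
    ext("guide",(abs(zz-.067)<.003)&(sat<60))
    ext("coltop",abs(zz-.270)<.004)
    ext("cyl top",abs(zz-.252)<.004)
    ext("lid top",(abs(zz-.077)<.003)&(sat>100))
    ext("lid slab",(zz>.060)&(zz<.069)&(sat>100))
    ext("base low",(zz>.012)&(zz<.045)&(sat<60))
```

```text
[[ 1.     0.    -0.     0.001]
 [ 0.    -0.966 -0.26  -0.066]
 [-0.001  0.26  -0.966 -0.143]
 [ 0.     0.     0.     1.   ]]
yaw side face 36.98456 816 0.002024541223786693 0.68730664 0.09938164
scene bed 961 X [0.444 0.449 0.463 0.622 0.699 0.769 0.897] Y [-0.339 -0.328 -0.325 -0.283 -0.185 -0.165  0.055]
scene guide 210 X [0.495 0.529 0.558 0.641 0.772 0.883 0.897] Y [-0.319 -0.319 -0.316 -0.305 -0.184 -0.016  0.051]
scene coltop 738 X [0.451 0.459 0.699 0.736 0.773 0.777 0.779] Y [-0.417 -0.411 -0.303 -0.254 -0.199 -0.193 -0.19 ]
scene cyl top 459 X [0.453 0.459 0.533 0.601 0.757 0.769 0.778] Y [-0.415 -0.412 -0.347 -0.263 -0.218 -0.21  -0.195]
scene lid top 878 X [0.404 0.413 0.42  0.493 0.573 0.581 0.587] Y [-0.306 -0.302 -0.292 -0.251 -0.207 -0.201 -0.194]
scene lid slab 181 X [0.404 0.405 0.407 0.483 0.586 0.623 0.625] Y [-0.305 -0.303 -0.302 -0.296 -0.188  0.068  0.081]
scene base low 1767 X [0.397 0.401 0.452 0.679 0.894 0.923 0.939] Y [-0.342 -0.341 -0.338 -0.331  0.19   0.206  0.223]
side bed 624 X [0.441 0.444 0.452 0.551 0.672 0.738 0.925] Y [-0.329 -0.324 -0.321 -0.286 -0.165 -0.162 -0.045]
side guide 152 X [0.543 0.549 0.554 0.609 0.915 0.938 0.945] Y [-0.314 -0.314 -0.313 -0.289 -0.061 -0.051 -0.045]
side coltop 41 X [0.45  0.451 0.452 0.696 0.715 0.72  0.721] Y [-0.356 -0.356 -0.354 -0.297 -0.209 -0.199 -0.196]
side cyl top 422 X [0.452 0.455 0.549 0.586 0.7   0.704 0.743] Y [-0.357 -0.351 -0.289 -0.246 -0.212 -0.196 -0.19 ]
side lid top 1032 X [0.397 0.404 0.416 0.492 0.574 0.582 0.589] Y [-0.298 -0.294 -0.287 -0.244 -0.203 -0.197 -0.191]
side lid slab 368 X [0.398 0.4   0.403 0.892 0.94  0.95  0.957] Y [-0.3   -0.299 -0.296 -0.144 -0.076 -0.065 -0.06 ]
side base low 456 X [0.438 0.441 0.442 0.517 0.907 0.915 0.922] Y [-0.338 -0.335 -0.334 -0.306 -0.051 -0.044 -0.042]
```

Request:
servo_tool --deltas '[[[50,-5,-1,0,0,0,-0.1],[50,-9,-2,0,0,0,-0.2],[50,-13,-2.8,0,0,0,-0.3],[50,-17.7,-2.8,0,0,0,-0.4],[50,-17.7,-2.8,0,0,0,-0.5],[50,-17.7,-2.8,0,0,0,-0.6],[50,-17.7,-2.8,0,0,0,-0.7],[50,-17.7,-2.8,0,0,0,-0.8],[50,-17.7,-2.8,0,0,0,-0.9],[50,-17.7,-2.8,0,0,0,-1.0],[50,-17.7,-2.8,0,0,0,-1.1],[50,-17.7,-2.8,0,0,0,-1.1]]]'

```text
time: 1.1
eef_pos: [0.4475, 0.028, 0.2308]
orientation: [0.851, 0.525, -0.001, -0.0]
force: [1.5, 0.3, -0.5]
finger_gap: 0.0426
```

Request:
servo_tool --deltas '[[[50,0,0,0,0,0,-0.1],[50,0,0,0,0,0,-0.2],[50,0,0,0,0,0,-0.3],[50,0,0,0,0,0,-0.4],[50,0,0,0,0,0,-0.5],[50,0,0,0,0,0,-0.6],[50,0,0,0,0,0,-0.7],[50,0,0,0,0,0,-0.8],[50,0,0,0,0,0,-0.9],[50,0,0,0,0,0,-1.0],[50,0,0,0,0,0,-1.11],[50,0,0,0,0,0,-1.11]]]'

```text
time: 2.1
eef_pos: [0.4474, 0.028, 0.2307]
orientation: [0.446, 0.895, -0.0, -0.001]
force: [0.4, 0.3, -0.4]
finger_gap: 0.0426
```

Run:
```python
from h import *
from scipy.spatial.transform import Rotation as R
s=ctrl.state();print(s["eef_pos"],s["qpos"],s["force"],s["orientation"])
p,d=ctrl.capture("wrist");cv2.imwrite("pics/w1.png",p[:,:,::-1])
T=np.eye(4);T[:3,:3]=R.from_quat(s["orientation"]).as_matrix();T[:3,3]=s["eef_pos"]
c=ctrl.camera_params("wrist");c["cam_to_world"]=T@c["T_tool_cam"]
W=cloud("wrist",d,c);np.save("w1W.npy",W)
y=np.radians(37);X=W[...,0]*np.cos(y)+W[...,1]*np.sin(y);Y=-W[...,0]*np.sin(y)+W[...,1]*np.cos(y);Z=W[...,2]
H=cv2.cvtColor(p,cv2.COLOR_RGB2HSV)
m=(abs(Z-.0775)<.004)&(H[...,1]>100);print(m.sum(),np.percentile(X[m],[0,1,50,99,100]),np.percentile(Y[m],[0,1,50,99,100]))
print(cv2.minAreaRect((W[m][:,:2]*1000).astype(np.float32)))
m=(Z>.057)&(Z<.071)&(X<.42);print(m.sum(),np.percentile(X[m],[1,50,99]) if m.any() else 0)
p,d=ctrl.capture("scene");cv2.imwrite("pics/s1.png",p[:,:,::-1])
```

```text
[0.44737888 0.02804839 0.2307021 ] [-7.07453650e-02  2.47558312e-01  1.75922218e+00  5.97388098e-06
  1.13664021e+00 -2.28832349e+00] [ 0.35236856  0.32693452 -0.35447962] [ 4.45746765e-01  8.95158637e-01 -3.46063911e-04 -8.45982955e-04]
15690 [0.40619778 0.41501813 0.47824412 0.54632333 0.5519105 ] [-0.52671737 -0.51724171 -0.24746913 -0.20209679 -0.19479721]
((609.0394287109375, 6.740936279296875), (141.85971069335938, 335.0220031738281), 41.93415451049805)
1004 [0.40361146 0.40529817 0.41835934]
```

View pics/w1.png

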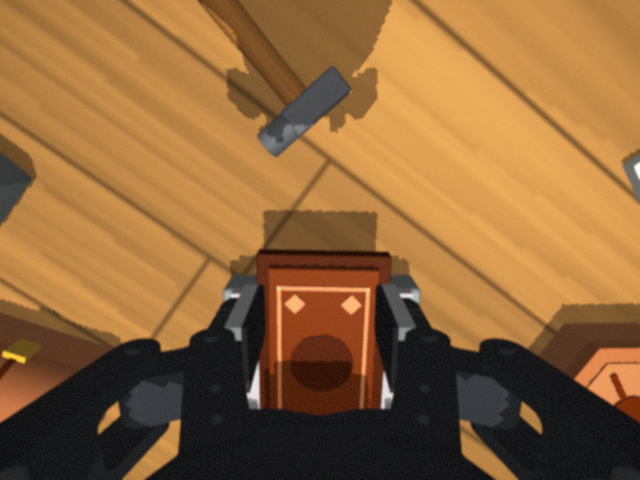

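View pics/s1.png

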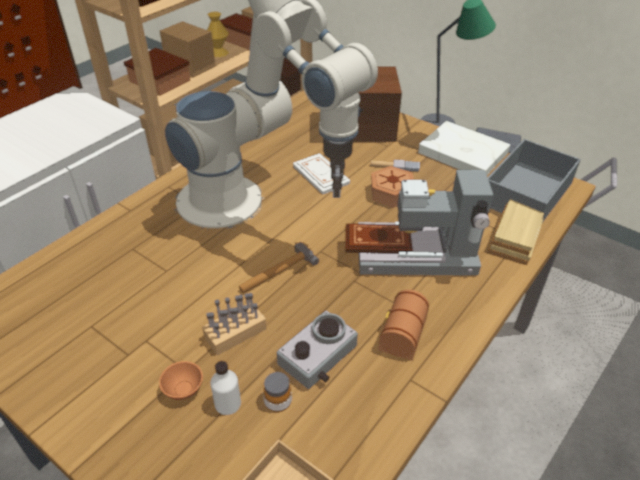

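The wrist view shows the lid's rear edge at row 252, centred between the fingers, and the path down is clear. I lower behind it.

Request:
servo_tool --deltas '[[[50,0,0,3.5,0,0,0],[50,0,0,7,0,0,0],[50,0,0,10.5,0,0,0],[50,0,0,13,0,0,0],[50,0,0,15,0,0,0],[50,0,0,16.5,0,0,0],[50,0,0,17.2,0,0,0],[50,0,0,17.2,0,0,0],[50,0,0,17.2,0,0,0]]]'

```text
time: 2.95
eef_pos: [0.4473, 0.0281, 0.059]
orientation: [0.45, 0.893, -0.0, -0.001]
force: [0.2, -0.8, 0.9]
finger_gap: 0.0429
```

Run:
```python
from h import *
s=ctrl.state();print(s["eef_pos"],s["force"],s["orientation"])
p,d=ctrl.capture("wrist");cv2.imwrite("pics/w2.png",p[:,:,::-1])
p,d=ctrl.capture("scene");cv2.imwrite("pics/s2.png",cv2.resize(p[130:290,300:500,::-1],None,fx=4,fy=3.75))
```

```text
[0.44725561 0.02806438 0.05900979] [ 0.23341411 -0.76469307  0.94135346] [ 4.50480297e-01  8.92785860e-01 -3.54472457e-04 -8.85611634e-04]
```

View pics/w2.png

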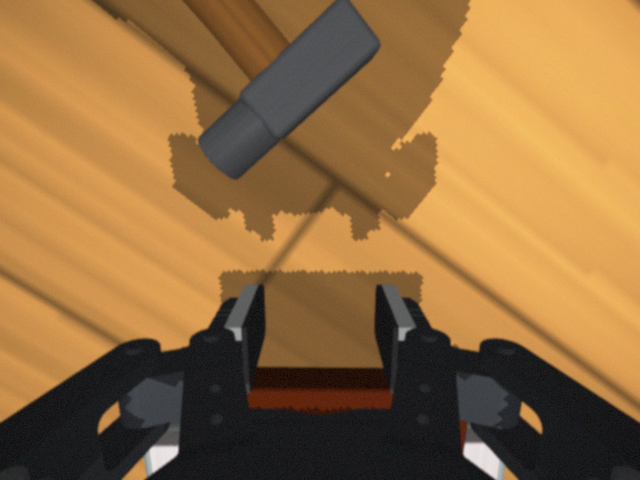

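View pics/s2.png

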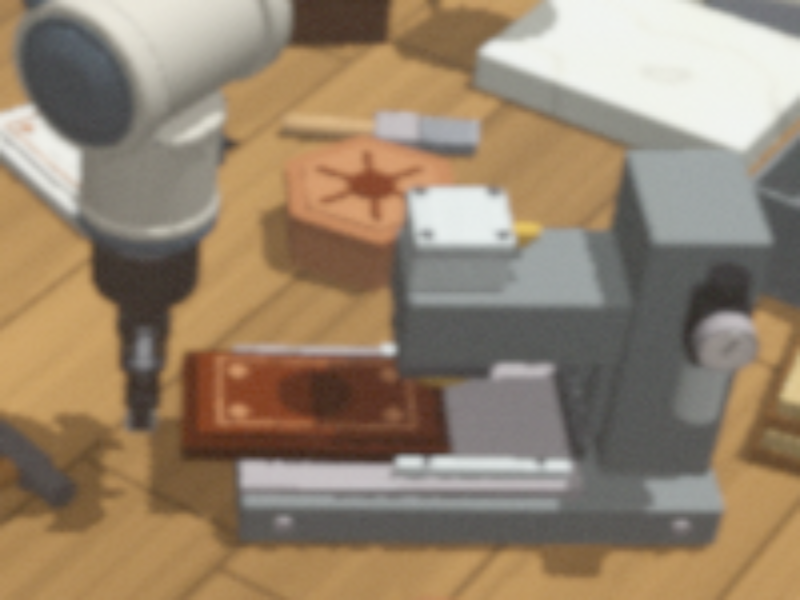

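Fingers are level with the slab, about 2 cm behind the lid's rear edge. I push along tool +y, slowly.

Request:
servo_tool --deltas '[[[50,0,0.7,0,0,0,0],[50,0,1.2,0,0,0,0],[50,0,1.6,0,0,0,0],[50,0,2.0,0,0,0,0],[50,0,2.4,0,0,0,0],[50,0,2.8,0,0,0,0],[50,0,3.2,0,0,0,0],[50,0,3.6,0,0,0,0],[50,0,4.0,0,0,0,0],[50,0,4.4,0,0,0,0],[50,0,4.8,0,0,0,0],[50,0,4.8,0,0,0,0]]]'

```text
time: 4.05
eef_pos: [0.4866, 0.057, 0.0596]
orientation: [0.45, 0.893, -0.0, -0.0]
force: [-0.1, -0.7, 0.6]
finger_gap: 0.043
```

Run:
```python
from h import *
s=ctrl.state();print(s["eef_pos"],s["force"],s["orientation"])
p,d=ctrl.capture("wrist");cv2.imwrite("pics/w3.png",p[:,:,::-1])
p,d=ctrl.capture("scene");cv2.imwrite("pics/s3.png",cv2.resize(p[130:290,300:500,::-1],None,fx=4,fy=3.75))
```

```text
[0.48664986 0.05701986 0.0596114 ] [-0.07036074 -0.72038005  0.5584641 ] [ 4.49933004e-01  8.93062288e-01 -6.52767076e-05 -1.92811227e-04]
```

View pics/w3.png

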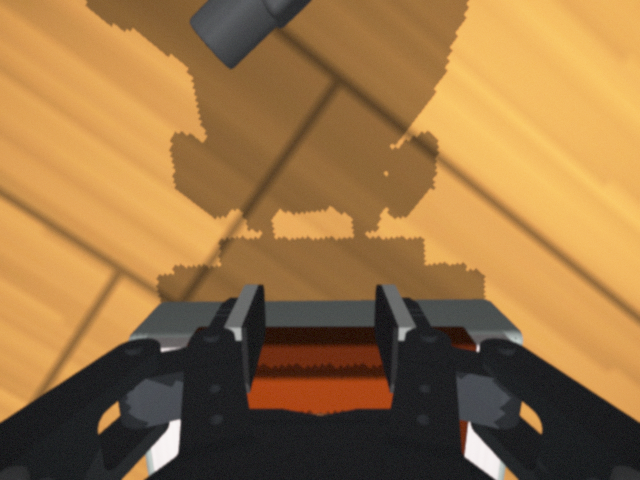

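View pics/s3.png

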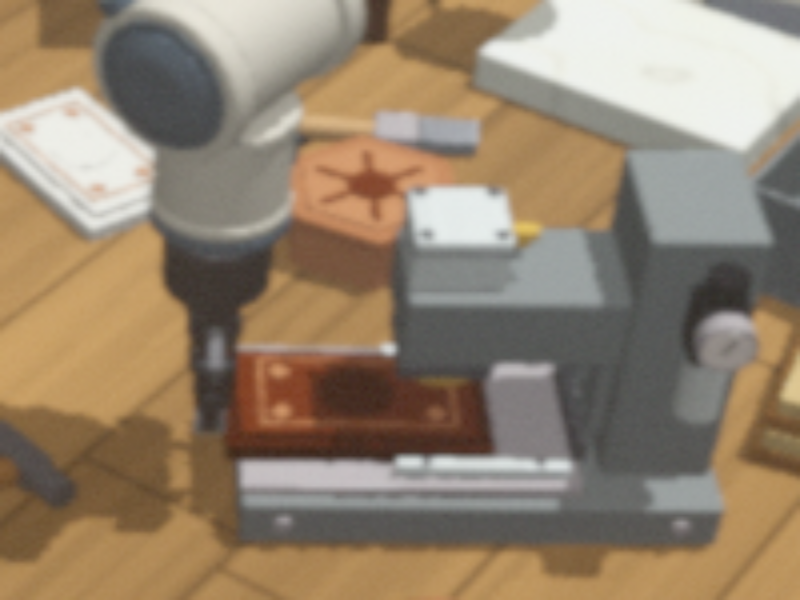

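The lid slides squarely and has moved about 30 mm. I continue to just short of home.

Request:
servo_tool --deltas '[[[50,0,0.4,0,0,0,0],[50,0,0.9,0,0,0,0],[50,0,1.4,0,0,0,0],[50,0,1.9,0,0,0,0],[50,0,2.4,0,0,0,0],[50,0,2.8,0,0,0,0],[50,0,3.2,0,0,0,0],[50,0,3.6,0,0,0,0],[50,0,4.0,0,0,0,0],[50,0,4.3,0,0,0,0],[50,0,4.6,0,0,0,0],[50,0,4.6,0,0,0,0]]]'

```text
time: 5.15
eef_pos: [0.5242, 0.0845, 0.0596]
orientation: [0.45, 0.893, 0.0, 0.0]
force: [0.1, 0.9, -0.2]
finger_gap: 0.0426
```

Request:
servo_tool --deltas '[[[50,0,0.1,0,0,0,0],[50,0,0.2,0,0,0,0],[50,0,0.3,0,0,0,0],[50,0,0.4,0,0,0,0],[50,0,0.4,0,0,0,0]]]'

```text
time: 5.57
eef_pos: [0.5275, 0.087, 0.0597]
orientation: [0.45, 0.893, 0.0, 0.0]
force: [-1.2, 0.4, -1.1]
finger_gap: 0.0427
```

Run:
```python
from h import *
s=ctrl.state();print(s["eef_pos"],s["force"],s["orientation"])
p,d=ctrl.capture("wrist");cv2.imwrite("pics/w4.png",p[:,:,::-1])
p,d=ctrl.capture("scene");cv2.imwrite("pics/s4.png",cv2.resize(p[130:290,300:500,::-1],None,fx=4,fy=3.75))
```

```text
[0.52749445 0.08695201 0.05966341] [-1.18069994  0.36400469 -1.05565851] [4.49913173e-01 8.93072177e-01 3.45590471e-04 3.21651752e-04]
```

View pics/s4.png

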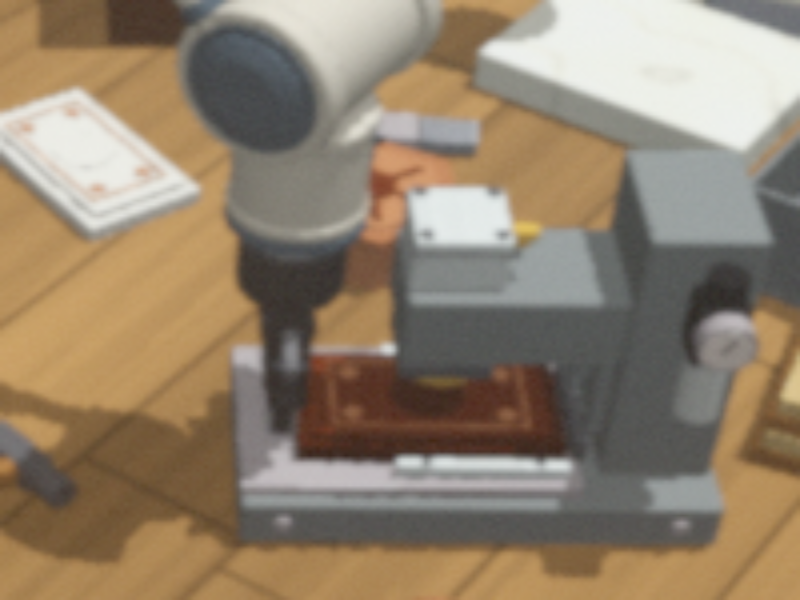

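The lid is almost at the stop. I creep on until the force rises.

Request:
servo_tool --deltas '[[[50,0,0.1,0,0,0,0],[50,0,0.2,0,0,0,0],[50,0,0.25,0,0,0,0],[50,0,0.25,0,0,0,0]]]'

```text
time: 6.0
eef_pos: [0.5297, 0.0885, 0.0597]
orientation: [0.45, 0.893, 0.0, 0.0]
force: [-1.7, -0.1, 0.2]
finger_gap: 0.0431
```

Request:
servo_tool --deltas '[[[50,0,0.1,0,0,0,0],[50,0,0.2,0,0,0,0],[50,0,0.25,0,0,0,0],[50,0,0.25,0,0,0,0]]]'

```text
time: 6.33
eef_pos: [0.5308, 0.0895, 0.0596]
orientation: [0.45, 0.893, -0.0, -0.0]
force: [-6.8, -7.9, 4.4]
finger_gap: 0.0428
```

The force rose to about 10 N with the motion blocked, at X ≈ 0.478 against 0.476 predicted, so the lid is home. I back off, rise, and check.

Request:
servo_tool --deltas '[[[50,0,-0.5,0,0,0,0],[50,0,-2,0,0,0,0],[50,0,-4,0,0,0,0],[50,0,-6,-1,0,0,0],[50,0,-7,-4,0,0,0],[50,0,-7,-8,0,0,0],[50,0,-7,-12,0,0,0],[50,0,-7,-15,0,0,0],[50,0,-7,-17,0,0,0],[50,0,-7,-17,0,0,0]]]'

```text
time: 7.17
eef_pos: [0.4768, 0.0479, 0.2339]
orientation: [0.45, 0.893, 0.001, 0.003]
force: [1.2, 0.2, -0.3]
finger_gap: 0.0427
```

Run:
```python
from h import *
from scipy.spatial.transform import Rotation as R
y=np.radians(37)
for n in("scene","side","wrist"):
    s=ctrl.state();p,d=ctrl.capture(n);cv2.imwrite(f"pics/{n}5.png",p[:,:,::-1]);np.savez(n+"5.npz",p=p,d=d)
    c=ctrl.camera_params(n)
    if n=="wrist":
        T=np.eye(4);T[:3,:3]=R.from_quat(s["orientation"]).as_matrix();T[:3,3]=s["eef_pos"];c["cam_to_world"]=T@c["T_tool_cam"]
    W=cloud(n,d,c);np.save(n+"W5.npy",W);H=cv2.cvtColor(p,cv2.COLOR_RGB2HSV)
    X=W[...,0]*np.cos(y)+W[...,1]*np.sin(y)-.582;Y=-W[...,0]*np.sin(y)+W[...,1]*np.cos(y)+.246;Z=W[...,2]
    m=(H[...,1]>100)&(abs(X)<.2)&(abs(Y)<.085)&(Z>.058)&(Z<.085)
    print(n,m.sum(),"X",np.percentile(X[m],[0,1,5,50,95,99,100]).round(3),"Y",np.percentile(Y[m],[0,1,5,50,95,99,100]).round(3),s["eef_pos"].round(4))
```

```text
scene 1444 X [-0.091 -0.089 -0.083 -0.008  0.085  0.093  0.096] Y [-0.059 -0.056 -0.053 -0.02   0.031  0.041  0.05 ] [0.4768 0.0479 0.2339]
side 1126 X [-0.101 -0.097 -0.093 -0.047  0.044  0.086  0.095] Y [-0.053 -0.052 -0.049 -0.003  0.05   0.055  0.057] [0.476  0.0479 0.2317]
wrist 11876 X [-0.094 -0.093 -0.092 -0.05  -0.006 -0.001  0.003] Y [-0.053 -0.051 -0.046 -0.001  0.043  0.052  0.055] [0.4751 0.0479 0.2302]
```

View pics/side5.png

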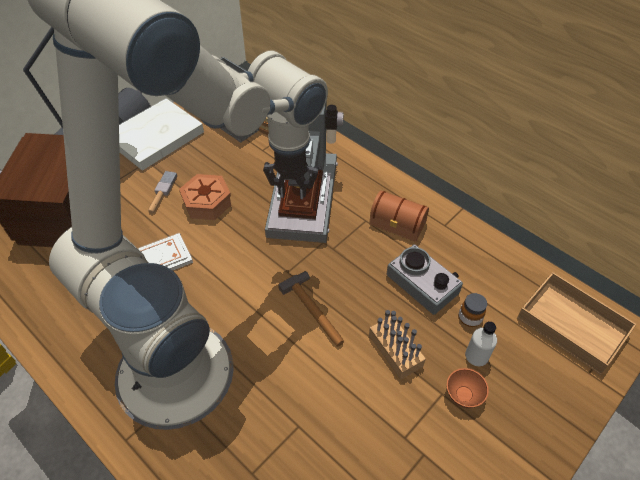

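View pics/scene5.png

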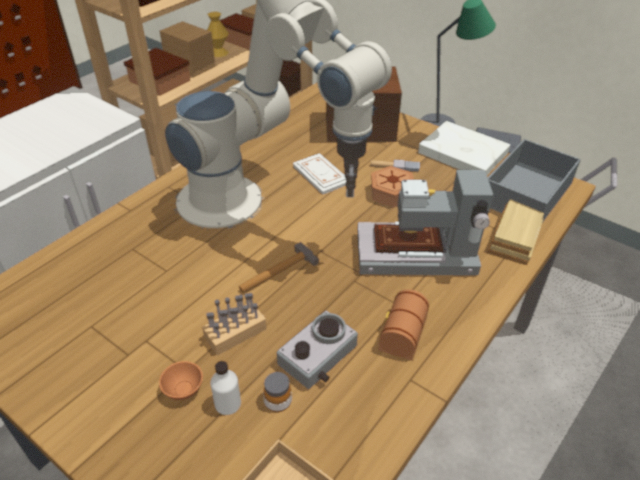

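The lid spans X −0.094 to +0.095 and Y ±0.055 in the press frame, so it is home. Now I locate the start cap.

Run:
```python
from h import *
for n,st,sp in(("scene",(329,326),(303,350)),("side",(414,260),(440,281))):
    z=np.load(n+"5.npz");W=np.load(n+"W5.npy");V=z["p"].max(-1)
    for nm,c in(("start",st),("stop",sp)):
        m=(V<75).astype(np.uint8)
        box=np.zeros_like(m);r=16;box[c[1]-r:c[1]+r,c[0]-r-4:c[0]+r+4]=1
        k,l,stt,cen=cv2.connectedComponentsWithStats(m&box)
        i=l[c[1],c[0]]
        mm=l==i if i else (m&box)>0
        h=(.082,.094)[nm=="stop"]
        q=mm&(abs(W[...,2]-h)<.006)
        P=W[q];print(n,nm,i,mm.sum(),len(P),"z",np.median(P[:,2]).round(4),"mean",P.mean(0).round(4),"rect",cv2.minAreaRect((P[:,:2]*1000).astype(np.float32)))
        (cx,cy),rr=cv2.minEnclosingCircle((P[:,:2]*1000).astype(np.float32));print("  circ",cx,cy,rr)
    # collar/station
    R=W-np.array([.634,-.253,0])
    q=(np.hypot(R[...,0],R[...,1])<.055)&(W[...,2]>.076)&(W[...,2]<.088)
    print(" collar+cap",q.sum(),cv2.minEnclosingCircle((W[q][:,:2]*1000).astype(np.float32)),cv2.minAreaRect((W[q][:,:2]*1000).astype(np.float32)))
```

```text
scene start 1 286 266 z 0.0823 mean [ 0.6393 -0.2555  0.0822] rect ((637.5901489257812, -254.4931182861328), (43.80107116699219, 52.03603744506836), 36.659427642822266)
  circ 638.4048461914062 -253.8020782470703 27.34408950805664
scene stop 2 176 111 z 0.0931 mean [ 0.6326 -0.3494  0.093 ] rect ((632.1897583007812, -348.29949951171875), (27.98111343383789, 30.413888931274414), 38.31998062133789)
  circ 632.5296630859375 -349.2613220214844 16.308902740478516
 collar+cap 546 ((636.3773803710938, -253.68360900878906), 43.69786071777344) ((636.7008666992188, -253.49107360839844), (78.26823425292969, 86.49522399902344), 35.97388458251953)
side start 1 369 270 z 0.0817 mean [ 0.6373 -0.2514  0.0816] rect ((641.2833862304688, -247.6480712890625), (62.074684143066406, 63.54608154296875), 80.66913604736328)
  circ 641.2151489257812 -249.87457275390625 34.452640533447266
side stop 3 200 111 z 0.0923 mean [ 0.6244 -0.3455  0.0925] rect ((624.5760498046875, -345.3335876464844), (34.91215515136719, 33.81804656982422), 28.5645751953125)
  circ 625.3466186523438 -344.62103271484375 19.15882682800293
 collar+cap 438 ((634.1299438476562, -248.88494873046875), 44.843963623046875) ((634.3603515625, -252.67599487304688), (82.75474548339844, 81.11832427978516), 47.913021087646484)
```

Start is at about (0.637, −0.253) and stop at about (0.629, −0.347). They are 94 mm apart against 93 given, and the heights of 82 and 93 mm agree. I move above start, turning back and shutting the fingers.

Request:
servo_tool --deltas '[[[0,-3,-0.5,0,0,0,0.1],[0,-6,-1,0,0,0,0.2],[0,-9,-1.5,0,0,0,0.3],[0,-12,-2,0,0,0,0.4],[0,-15,-2.5,0,0,0,0.5],[0,-18,-3,0,0,0,0.6],[0,-21,-3.5,0,0,0,0.7],[0,-24,-4,0,0,0,0.8],[0,-27,-4.2,0,0,0,0.9],[0,-30,-4.5,0,0,0,1.0],[0,-33.8,-4.9,0,0,0,1.1],[0,-33.8,-4.9,0,0,0,1.1]]]'

```text
time: 8.32
eef_pos: [0.6381, -0.2579, 0.2267]
orientation: [0.853, 0.522, -0.001, 0.0]
force: [-0.7, 0.4, -0.3]
finger_gap: -0.0002
```

Request:
servo_tool --deltas '[[[0,0,0,0,0,0,0.1],[0,0,0,0,0,0,0.2],[0,0,0,0,0,0,0.3],[0,0,0,0,0,0,0.4],[0,0,0,0,0,0,0.5],[0,0,0,0,0,0,0.6],[0,0,0,0,0,0,0.7],[0,0,0,0,0,0,0.8],[0,0,0,0,0,0,0.9],[0,0,0,0,0,0,1.0],[0,0,0,0,0,0,1.1],[0,0,0,0,0,0,1.1]]]'

```text
time: 9.32
eef_pos: [0.6376, -0.2577, 0.2248]
orientation: [1.0, -0.003, -0.002, -0.0]
force: [0.2, 0.2, -0.3]
finger_gap: 0.0
```

Run:
```python
from h import *
from scipy.spatial.transform import Rotation as R
s=ctrl.state();p,d=ctrl.capture("wrist");cv2.imwrite(f"pics/w6.png",p[:,:,::-1])
print(s["eef_pos"],s["orientation"],s["force"],s["finger_gap"],s["time"])
c=ctrl.camera_params("wrist");T=np.eye(4);T[:3,:3]=R.from_quat(s["orientation"]).as_matrix();T[:3,3]=s["eef_pos"];c["cam_to_world"]=T@c["T_tool_cam"]
W=cloud("wrist",d,c);V=p.max(-1)
r=np.hypot(W[...,0]-.637,W[...,1]+.253)
q=(r<.06)&(abs(W[...,2]-.082)<.004);print(q.sum(),cv2.minEnclosingCircle((W[q][:,:2]*1000).astype(np.float32)))
q&=V<75;print(q.sum(),cv2.minEnclosingCircle((W[q][:,:2]*1000).astype(np.float32)),cv2.minAreaRect((W[q][:,:2]*1000).astype(np.float32)))
```

```text
[ 0.6376251  -0.25769808  0.22476795] [ 9.99993993e-01 -3.01699525e-03 -1.70593520e-03 -3.28670736e-05] [ 0.21149634  0.15685717 -0.3149311 ] 3.666033420020149e-05 9.3167
5904 ((637.6217651367188, -251.5387420654297), 40.92844772338867)
3473 ((641.8157958984375, -255.43911743164062), 30.93821907043457) ((641.453857421875, -255.3775634765625), (49.615692138671875, 60.95176315307617), 42.458953857421875)
```

View pics/w6.png

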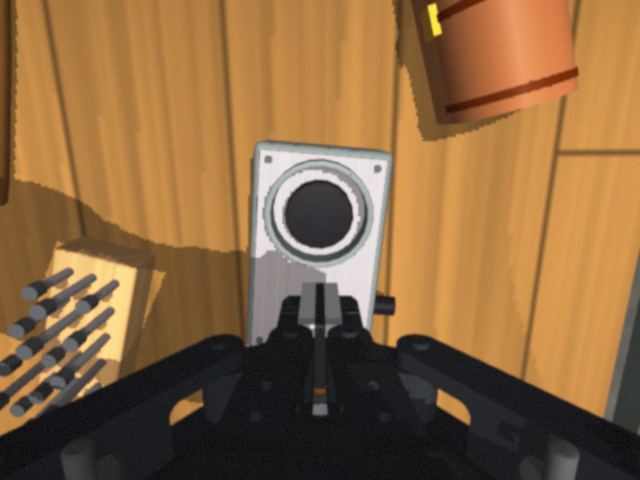

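The wrist view shows start at (319,213), centred ahead of the tips. The collar fit of (637.6, −251.5) mm with r = 40.9 agrees with the 82 mm collar. I centre and descend to about 8 mm above the cap.

Request:
servo_tool --deltas '[[[0,0,-0.5,2,0,0,0],[0,0,-0.5,5,0,0,0],[0,0,-0.5,8,0,0,0],[0,0,-0.5,10.5,0,0,0],[0,0,-0.5,12.5,0,0,0],[0,0,-0.5,13.5,0,0,0],[0,0,-0.5,13.5,0,0,0],[0,0,-0.5,13.5,0,0,0]]]'

```text
time: 10.03
eef_pos: [0.6373, -0.2527, 0.09]
orientation: [1.0, 0.001, -0.002, -0.0]
force: [0.8, 0.3, -0.2]
finger_gap: 0.0001
```

Run:
```python
from h import *
print(ctrl.state()["eef_pos"],ctrl.state()["orientation"])
a=ctrl.capture("scene")[0][270:400,250:410,::-1];b=ctrl.capture("side")[0][180:310,350:510,::-1]
cv2.imwrite("pics/b7.png",cv2.resize(np.hstack([a,b]),(800,325),interpolation=cv2.INTER_CUBIC))
```

```text
[ 0.63731494 -0.2527062   0.09003673] [ 9.99997743e-01  1.15637134e-03 -1.77986118e-03 -9.76789686e-05]
```

View pics/b7.png

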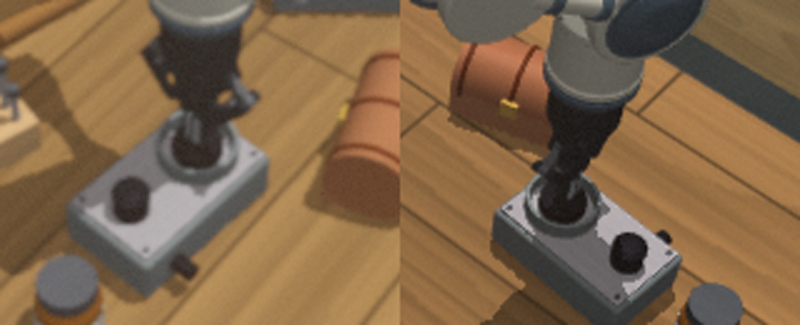

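The fingers sit over the cap inside the collar in both views, clear of stop. I press most of the way first.

Request:
servo_tool --deltas '[[[0,0,0,0.6,0,0,0],[0,0,0,1.0,0,0,0],[0,0,0,1.3,0,0,0],[0,0,0,1.5,0,0,0],[0,0,0,1.6,0,0,0]]]'

```text
time: 10.55
eef_pos: [0.6385, -0.2533, 0.0756]
orientation: [1.0, 0.001, -0.0, 0.001]
force: [1.7, -1.0, 6.1]
finger_gap: 0.0
```

Request:
servo_tool --deltas '[[[0,0,0,0.1,0,0,0],[0,0,0,0.15,0,0,0],[0,0,0,0.15,0,0,0]]]'

```text
time: 10.8
eef_pos: [0.6385, -0.2533, 0.0742]
orientation: [1.0, 0.001, -0.0, 0.001]
force: [-0.5, 0.4, 5.9]
finger_gap: 0.0002
```

Request:
servo_tool --deltas '[[[0,0,0,0.1,0,0,0],[0,0,0,0.2,0,0,0],[0,0,0,0.2,0,0,0]]]'

```text
time: 11.05
eef_pos: [0.6386, -0.2534, 0.0738]
orientation: [1.0, 0.001, 0.0, 0.001]
force: [-6.2, 2.7, 22.0]
finger_gap: 0.0004
```

A hard stop at 22 N, z = 0.0738: fully down. I hold.

Request:
servo_tool --deltas '[[[0,0,0,0.1,0,0,0],[0,0,0,0.1,0,0,0],[0,0,0,0.1,0,0,0],[0,0,0,0.1,0,0,0],[0,0,0,0.1,0,0,0],[0,0,0,0.1,0,0,0],[0,0,0,0.1,0,0,0],[0,0,0,0.1,0,0,0],[0,0,0,0.1,0,0,0],[0,0,0,0.1,0,0,0]]]'

```text
time: 11.88
eef_pos: [0.6386, -0.2534, 0.0739]
orientation: [1.0, 0.001, 0.0, 0.001]
force: [-4.7, 1.7, 16.9]
finger_gap: 0.0002
```

Run:
```python
from h import *
print(ctrl.state()["eef_pos"],ctrl.state()["force"])
p=ctrl.capture("scene")[0][:,:,::-1]
cv2.imwrite("pics/s8.png",cv2.resize(p[150:400,250:500],(750,600),interpolation=cv2.INTER_CUBIC))
```

```text
[ 0.63856325 -0.25336286  0.07389041] [-4.70594463  1.67197398 16.92369581]
```

View pics/s8.png

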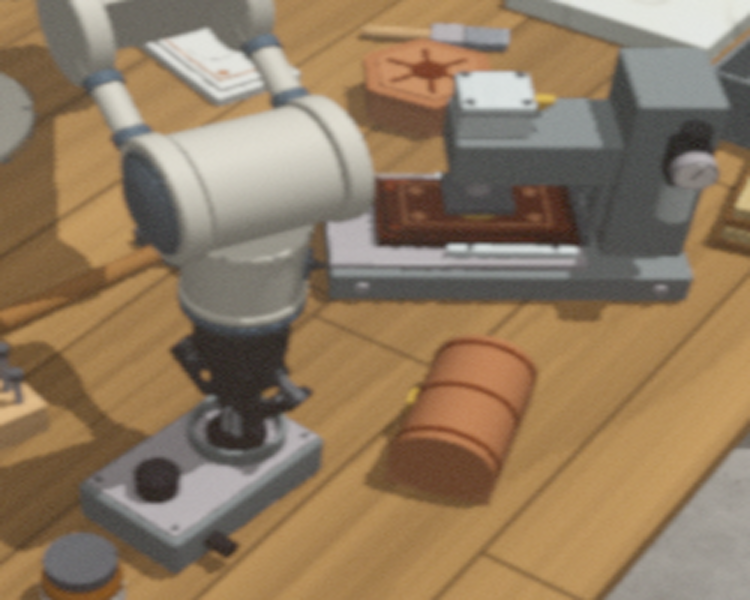

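The ram is down on its stroke (480,200) and the lid is in place. I release and rise.

Request:
servo_tool --deltas '[[[0,0,0,-0.5,0,0,0],[0,0,0,-1.5,0,0,0],[0,0,0,-3.5,0,0,0],[0,0,0,-6,0,0,0],[0,0,0,-9,0,0,0],[0,0,0,-12,0,0,0],[0,0,0,-15,0,0,0],[0,0,0,-15,0,0,0],[0,0,0,-15,0,0,0],[0,0,0,-15,0,0,0]]]'

```text
time: 12.77
eef_pos: [0.6381, -0.2528, 0.2235]
orientation: [1.0, 0.001, 0.0, 0.001]
force: [0.2, 0.3, -0.3]
finger_gap: 0.0003
```

Run:
```python
from h import *
from scipy.spatial.transform import Rotation as R
s=ctrl.state();print(s["eef_pos"],s["force"],s["time"])
y=np.radians(37)
for n in("scene","side"):
    p,d=ctrl.capture(n);cv2.imwrite(f"pics/{n}9.png",p[:,:,::-1])
    W=cloud(n,d);H=cv2.cvtColor(p,cv2.COLOR_RGB2HSV)
    X=W[...,0]*np.cos(y)+W[...,1]*np.sin(y)-.582;Y=-W[...,0]*np.sin(y)+W[...,1]*np.cos(y)+.246;Z=W[...,2]
    m=(H[...,1]>100)&(abs(X)<.2)&(abs(Y)<.085)&(Z>.058)&(Z<.085)
    print(n,"X",np.percentile(X[m],[1,5,95,99]).round(3),"Y",np.percentile(Y[m],[1,5,95,99]).round(3))
    r=np.hypot(W[...,0]-.637,W[...,1]+.253)<.018;print("cap z",np.nanmedian(Z[r&(Z<.1)]))
s=ctrl.state();p,d=ctrl.capture("wrist")
c=ctrl.camera_params("wrist");T=np.eye(4);T[:3,:3]=R.from_quat(s["orientation"]).as_matrix();T[:3,3]=s["eef_pos"];c["cam_to_world"]=T@c["T_tool_cam"]
W=cloud("wrist",d,c);r=np.hypot(W[...,0]-.637,W[...,1]+.253)<.018;print("cap z wrist",np.nanmedian(W[...,2][r]))
```

```text
[ 0.63806475 -0.25283385  0.22354346] [ 0.1595009   0.31386533 -0.27582596] 12.7667
scene X [-0.089 -0.083  0.085  0.093] Y [-0.056 -0.053  0.031  0.04 ]
cap z 0.08282395919738716
side X [-0.096 -0.093  0.049  0.084] Y [-0.052 -0.049  0.051  0.055]
cap z 0.08232340367986013
cap z wrist 0.27340233209915
```

View pics/scene9.png

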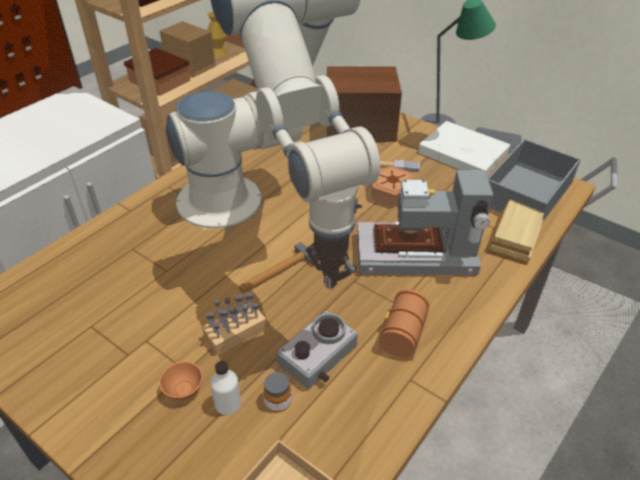

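The cap is back at 82 mm in both fixed views and the ram is up. The lid is home, everything else is in place, and the arm is clear.

```bash
python3 -c "
from plant import ctrl
print(ctrl.close_job())"
```

```text
the job is handed in; nothing more can be done
None
```

I slid the lid home against the back stop, held the start button fully down for about a second, let it spring back, and handed the job in at about 13 s. No verdict was reported.

- **Lid:** I pushed its rear face with two fingertips until the force rose to about 10 N and it stopped moving. It then measured X −94 to +95 mm and Y ±55 mm in the press frame, which is home. After the press stroke the reading was the same to within a few millimetres.
- **Start button:** It met its hard stop at 22 N with the fingertips at z ≈ 74 mm. The picture taken during the hold shows the ram down. Afterwards the cap read 82 to 83 mm from both fixed cameras, so it is back up.
- **Other things:** Nothing touched the stop button. The other objects looked unmoved in the last scene picture, which I judged by eye and did not measure.
- **One failed check:** The final wrist-camera reading of the cap height came out at 0.273 m. That is well above the cap, so I took it as the gripper in view and ignored it.

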